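# Hang the tea scoop on the one empty hook of a crowded utensil rail

## Task

Take the tea scoop out of the wooden caddy and hang it by its eye on the one empty hook of the utensil rail, in the gap between the tools already hanging there. Feel for the hook gently and ease the eye down until it sits fully home in the bend, give the scoop a light downward pull while you still hold it to be sure it has caught, then let go. Do not force the rack, do not knock the neighbouring tools, and leave everything else where it stands.

Things in the scene. Friction and masses are not known exactly. Their poses are not given: they have to be found in the camera images.
- scoop_grip (a point): Tea scoop, 149 mm long, 70 to 140 g, upright in the caddy, eye up: flat wooden handle 20 mm wide (y axis), 10 mm thick (x axis), wire eye above, metal trough 28 x 14 mm below. This point: middle of the handle, 29 mm below the eye's centre, where to pinch it across the 20 mm. z axis along the handle to the eye. Handle reaches 15 mm above, 48 mm below this point; foot 108 mm below.
- scoop_eye (a point): Centre of the scoop's eye: an upright oval of 3 mm steel wire, 12.5 mm wide and 17.5 mm high clear inside (18.5 x 23.5 mm outside), in the plane of the flat handle (hole along the scoop's x axis), 29 mm above scoop_grip. Axes as scoop_grip.
- caddy: Fixed wooden caddy, 44 mm (x) x 94 mm (y) x 72 mm high, open above, 5 mm walls and floor, a divider making two compartments side by side along y. The scoop stands in the one on the +y side, the other is empty. Origin under its centre.
- rail_gap (a point): Middle of the gap between the neighbours, at the nominal height (222 mm) and depth of the hooks' bends (wire centre). x axis: level, from the tips to the rail; y along the rail; z up. The empty hook's collar is stiff (20 N) and has slid and turned a little on the rail: its bend is up to 20 mm to either side (y) of here and up to 2 mm higher or lower (tip 4 mm). This is NOT measured: feel for it or look. Its x is true.
- hook_tip (a point): Tip of the fixed hook 64 mm to -y of rail_gap. All hooks are alike: 5 mm round wire in an upright plane along x (axes as rail_gap). Relative to the middle of its bend (x, z in mm, wire centre) the wire is level from x -5 to +5, rises straight from (-13, +4) to the rounded free tip at (-23, +10.5), about 33 degrees. An eye hanging home has its centre 6 mm below the wire's centre.
- strainer_eye (a point): Hanging tea strainer, 70 g: wooden handle 12 mm wide, 60 mm long, round metal bowl 45 mm across and 22 mm deep, its middle 116 mm below the eye. Centre of its eye (wire eye as the scoop's), 6 mm below the wire's centre in the bend of its hook. Hangs loosely on any one of the three other hooks.
- pick_eye (a point): Hanging tea pick, 50 g: wooden handle 12 mm wide, 75 mm long, thin steel spike, 160 mm long in all. Centre of its eye (wire eye as the scoop's), 6 mm below the wire's centre in the bend of its hook. Hangs loosely on any one of the three other hooks.
- measure_eye (a point): Hanging measure, 70 g: wooden handle 12 mm wide, 60 mm long, small metal cup 40 mm across at the bottom, 129 mm long in all. Centre of its eye (wire eye as the scoop's), 6 mm below the wire's centre in the bend of its hook. Hangs loosely on any one of the three other hooks.
- strainer_end (a point): Middle of the hanging strainer's bowl.
- pick_end (a point): Point of the hanging pick's spike.
- measure_end (a point): Middle of the hanging measure's cup.
- rack: The fixed rack: wooden foot 100 x 360 mm, two posts, steel rail 12 mm round, hooks with collars 17 mm across and 14 mm wide on it, the empty hook included. Origin under the middle of the foot, axes as rail_gap, which is 3 mm in -x and 222 mm above it. Rail axis 34 mm in +x, 226 mm up. Other hooks, all with tools, at y -64, +64 and +116 mm. Nothing stands above the collars.
- scoop: The scoop as a body; origin and axes as scoop_eye.
- tea_tin: Bystander: red tea tin, 68 mm across, 105 mm high. Origin under its centre.
- teapot: Bystander: stoneware teapot, about 120 mm across (170 mm over spout and handle), 85 mm high. Origin under its centre.
- cup: Bystander: stoneware cup, 72 mm across, 48 mm high. Origin under its centre.

How it is judged:
By the outcome, as a careful person would: the job done as asked, in the order asked, and still so for the second after the job is handed in, with the robot touching nothing.
It also fails if it takes over 72 s, if anything falls off the work surface, if the arm or the gripper's body presses on something with over 40 N, if the wrist force passes 120 N, or if a joint passes its speed limit or range.

## Robot

A 6-joint arm with a two-finger parallel gripper is mounted at the origin on the work surface. World frame = base frame: x ahead of the robot, y to its left, z up, the work surface at z = 0. Lengths are in m, angles in degrees, forces in N, time in s.
With the tool pointing down it reaches from about 0.4 to 0.825 m from the base axis. Payload 7 kg.
Tool frame: the origin (TCP) lies at the very end of the fingers, on their centre line; the grasp point (between the pads) lies 19 mm behind it; z points along the fingers, y is the line along which they close (so a half turn about z gives the same grasp; the last joint's range is limited). The gripper opens to 88 mm and grips with 3 to 60 N. Pads are 19 mm wide; open, the fingers measure 130 mm over their backs; the gripper's body (78 mm by 193 mm) begins 47 mm behind the grasp point.
Start: joints at [-49.269, 20.546, 0.682, 0, -70.136, -16.507], TCP at [0.277, -0.616, 0.227] pointing down, gripper open.
Joint ranges: [-176.03, 176.03], [-82.01, 121.73], [-58.28, 71.71], [-173.87, 95.51], [-174.79, -0.11], [-173.66, 173.66]. Speed limits (degrees/s): [136.94, 136.94, 172.46, 180, 180, 180].

## Interface

Orientations are given as [roll, pitch, yaw] about the fixed x, y, z axes, in that order (R = Rz(yaw) Ry(pitch) Rx(roll)).
In Python, from plant import get_state, capture, close_job, regions_of gives the robot as it stands.
- The arm moves only by the tool jog_arm, never from a script. Its argument "moves" is a list of rows, each a list of 3 entries, a list of its own where there are three numbers: the shift along the tool's x, y, z in cm, then the turn about the tool's z in degrees, then the finger opening in cm, from 0 to 8.76. A call has 1 to 12 rows; each row shifts and turns the commanded pose from where the row before left it, along the tool's axes as they then stand; what a row does not reach is not made up. A row lasts 1/8 s, in which the tool goes at most 62.5 mm and 10.7 degrees, less where a joint would pass 70% of its speed; a pose out of reach is approached as far as the arm can. A call is refused whole if a number of a shift passes 6.25 or a number of a turn 10.7, either way. A call with a gripper value outside its range is refused whole. The fingers move at their own pace and stop on an object; "newtons" is the grip in N (left out, the last holds). Time passes only in rows, so rows that do not move let the fingers close. It gives the time, the measured TCP pose, the force, the opening and the grip force at its end, in the units of the state.
- get_state(): the state, without advancing time (a new reading comes with each control period).
- capture(name): name is "scene" or "top"; returns a dict with "pixels" (480x640x3 uint8, blue, green, red), "mtx" (3x3 intrinsics, pixels), "world_from_camera" (4x4, takes a point from camera to world coordinates). Camera axes: x right, y down, z forward; pixel columns grow to the right and rows downward; lengths in m; the calibration is good to about 2 mm. A picture is of the moment at which its call begins. There is no depth.
- close_job(): hands the job in; it is judged then, once.
Trained networks look in a picture, given as the dict that the camera call returned (one of the last four; its "shot" number tells which), for a name from the list of things; names that differ only in an ending like _2 or _b are one class to them, and where a whole thing is asked for, a point or a joint stands for the part that bears it (a point fixed in the world has none). Each returns a list of dicts, best first, with "confidence" (0 to 1); they miss things now and then, are a little off and sometimes report something else, mostly with a low value. They report only what shows in the picture. A call takes as long as a camera call.
- regions_of(picture, thing): "pixels" (480x640 bool, what is visible of it) and "pixel" ([column, row] in pixels, amid what is visible of it).
The state is a dict: "time_s": time; "joints": joint angles; "qd": joint speeds; "joint_torque": joint torques, N m; "tcp_pos": TCP position; "eef_rot": TCP orientation; "contact_force": force on the tool from outside, world axes, zero at the start; "moment": the same for the moment, N m; "gripper_width": finger opening in m; "gripper_force": force on a finger pad.
Only numpy, scipy, OpenCV 4.12 (cv2) and the standard library are available. Lean on these libraries where they do the work, as an engineer would, in place of code of your own. Each camera call takes 0.05 s, during which the arm holds its last target. There are 200 camera calls.

## Working session

There is one attempt and no reset: what is moved stays moved. The work goes in short steps, Python scripts to look and compute and a tool call to move; the robot and the scene stay as the last step left them, time stands still between calls to the robot, and variables do not carry over. Pictures are saved under pics/ and viewed, at most 10 in all, crops included, and the job is handed in when it is done.

Besides the shell and the picture viewer there is one more tool, called as a command line: name --argument value ..., lists and objects as JSON in quotes. jog_arm: Moves the arm, as the interface text tells. Its arguments: {"type":"object","properties":{"moves":{"type":"array"},"newtons":{"type":"number"}},"required":["moves"]}

```bash
mkdir -p pics; ls; cat > h.py <<'E'
import numpy as np, cv2
from plant import get_state, capture, close_job, regions_of
def proj(c,P):
    T=np.linalg.inv(c["world_from_camera"]);p=T[:3,:3]@np.asarray(P,float)+T[:3,3];q=c["mtx"]@p;return q[:2]/q[2]
def ray(c,px):
    W=np.asarray(c["world_from_camera"]);d=W[:3,:3]@(np.linalg.inv(c["mtx"])@np.array([px[0],px[1],1.]));return W[:3,3],d/np.linalg.norm(d)
def atz(c,px,z):
    o,d=ray(c,px);return o+d*(z-o[2])/d[2]
def tri(c1,p1,c2,p2):
    A=[];b=[]
    for c,p in((c1,p1),(c2,p2)):
        o,d=ray(c,p);M=np.eye(3)-np.outer(d,d);A.append(M);b.append(M@o)
    x=np.linalg.lstsq(np.vstack(A),np.hstack(b),rcond=None)[0]
    return x,[np.round(proj(c,x)-p,1) for c,p in((c1,p1),(c2,p2))]
E
python3 - <<'E'
from h import *
s=get_state();print(s)
C={n:capture(n) for n in("scene","top")}
for n,c in C.items():
    cv2.imwrite(f"pics/{n}0.png",c["pixels"]);print(n,np.round(c["world_from_camera"],3).tolist(),c["mtx"].tolist())
names="scoop_grip scoop_eye caddy rail_gap hook_tip strainer_eye pick_eye measure_eye strainer_end pick_end measure_end rack tea_tin teapot cup".split()
for t in names:
    r={}
    for n,c in C.items():
        R=regions_of(c,t)
        r[n]=[(np.round(x["pixel"],1).tolist(),round(x["confidence"],2),int(x["pixels"].sum())) for x in R[:2]]
    print(t,r)
E
```

```text
pics
{'time_s': 0.0, 'joints': array([-4.92696449e+01,  2.05929744e+01,  6.33398692e-01, -2.08869600e-02,
       -7.01369924e+01, -1.65089144e+01]), 'qd': array([-0.05501054, -0.10231855, -0.04073485, -0.02500296, -0.00172692,
        0.02259106]), 'joint_torque': array([-7.67969177e-04, -5.82716739e+01,  2.93037021e+01,  6.99683726e+00,
        6.79407429e-03, -1.33301578e-04]), 'tcp_pos': array([ 0.27672028, -0.61512017,  0.22560007]), 'eef_rot': array([ 1.79901833e+02, -8.61854582e-03, -1.55785665e+02]), 'contact_force': array([ 0.41566611,  0.26790874, -0.36951425]), 'moment': array([ 0.00412788, -0.00898161, -0.05404009]), 'gripper_force': 0.0, 'gripper_width': 0.0875878642382809}
scene [[-0.712, 0.407, -0.572, 1.194], [0.702, 0.4, -0.589, 0.667], [-0.011, -0.821, -0.571, 0.845], [0.0, 0.0, 0.0, 1.0]] [[573.888545437582, 0.0, 322.64786189251237], [0.0, 573.888545437582, 231.5869894653346], [0.0, 0.0, 1.0]]
top [[0.004, -0.998, 0.069, 0.463], [-1.0, -0.004, -0.005, -0.027], [0.005, -0.069, -0.998, 1.48], [0.0, 0.0, 0.0, 1.0]] [[581.1218682466574, 0.0, 322.8260277769918], [0.0, 58
[... 862 characters left out ...]
 [([415.6, 193.6], 0.54, 142)]}
pick_end {'scene': [([246.5, 241.4], 0.62, 233)], 'top': [([290.8, 287.8], 0.63, 711), ([367.6, 206.3], 0.56, 29)]}
measure_end {'scene': [([267.1, 256.7], 0.6, 240)], 'top': [([342.0, 211.0], 0.73, 116), ([387.2, 200.9], 0.59, 6151)]}
rack {'scene': [([232.5, 272.7], 0.79, 7984), ([440.1, 345.5], 0.37, 2174)], 'top': [([389.0, 200.0], 0.96, 6082)]}
tea_tin {'scene': [([272.9, 204.5], 0.56, 983)], 'top': [([439.0, 299.5], 0.93, 836), ([201.6, 267.3], 0.75, 715)]}
teapot {'scene': [([399.6, 406.1], 0.88, 3849)], 'top': [([187.4, 198.6], 0.58, 1905)]}
cup {'scene': [([370.8, 283.3], 0.75, 931)], 'top': [([293.6, 287.9], 0.66, 663), ([388.8, 201.5], 0.63, 6639)]}
```

```bash
python3 - <<'E'
import cv2
a=cv2.imread("pics/scene0.png");b=cv2.imread("pics/top0.png")
cv2.imwrite("pics/s1.png",cv2.resize(a[190:390,160:480],None,fx=2.5,fy=2.5,interpolation=2))
cv2.imwrite("pics/t1.png",cv2.resize(b[140:320,150:470],None,fx=2.5,fy=2.5,interpolation=2))
E
```

```text
(no output)
```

View pics/s1.png

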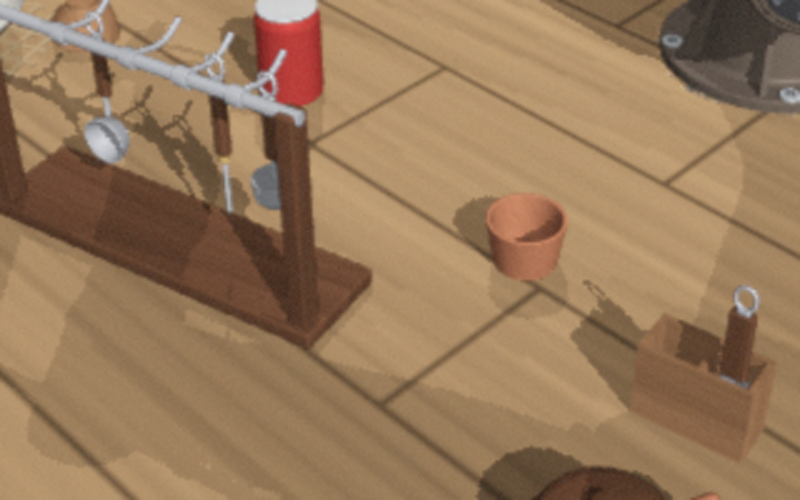

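View pics/t1.png

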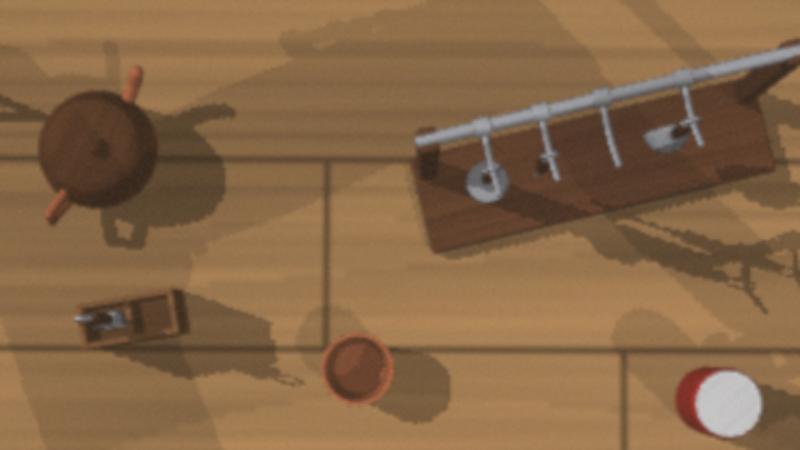

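The scene view shows the rail upper left, the empty hook's tip at about (232,198) and the scoop eye at about (459,310). The top view shows the empty hook running from collar (391,179) to tip (397,206) and the scoop eye at about (182,267). I'll zoom in for accuracy.

```bash
python3 - <<'E'
import cv2,numpy as np
a=cv2.imread("pics/scene0.png");b=cv2.imread("pics/top0.png")
def crop(im,u,v,w,h,k):
    o=cv2.resize(im[v:v+h,u:u+w],None,fx=k,fy=k,interpolation=cv2.INTER_CUBIC)
    for x in range((u+9)//10*10,u+w,10): cv2.line(o,((x-u)*k,0),((x-u)*k,6),(0,255,255),1); 
    for x in range((u+19)//20*20,u+w,20): cv2.putText(o,str(x),((x-u)*k,18),0,.4,(0,255,255),1)
    for y in range((v+9)//10*10,v+h,10): cv2.line(o,(0,(y-v)*k),(6,(y-v)*k),(0,255,255),1);cv2.putText(o,str(y),(8,(y-v)*k+4),0,.4,(0,255,255),1)
    return o
cv2.imwrite("pics/rs.png",crop(a,160,180,130,98,6))
cv2.imwrite("pics/rt.png",crop(b,310,145,165,98,4.8.__int__()+0) if 0 else crop(b,310,148,133,95,6))
cv2.imwrite("pics/cad.png",np.hstack([crop(a,405,295,70,90,5),crop(b,165,240,80,90,5)]))
E
```

```text
(no output)
```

View pics/rs.png

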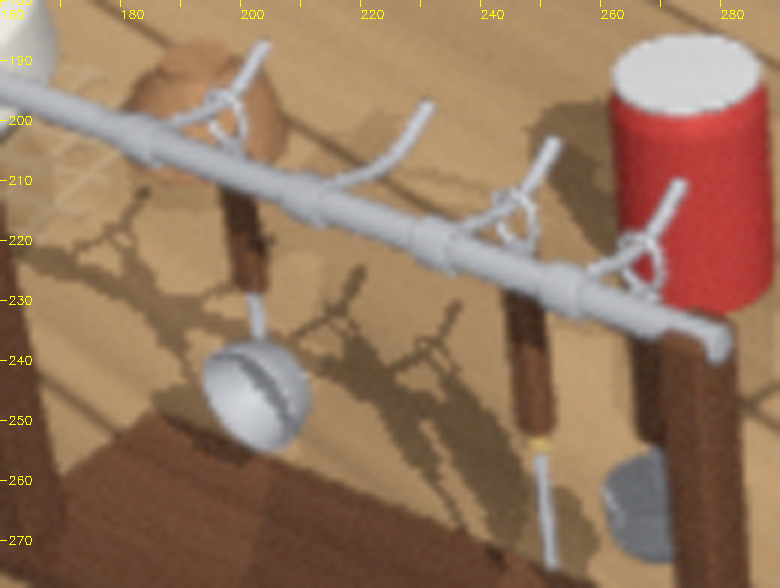

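View pics/rt.png

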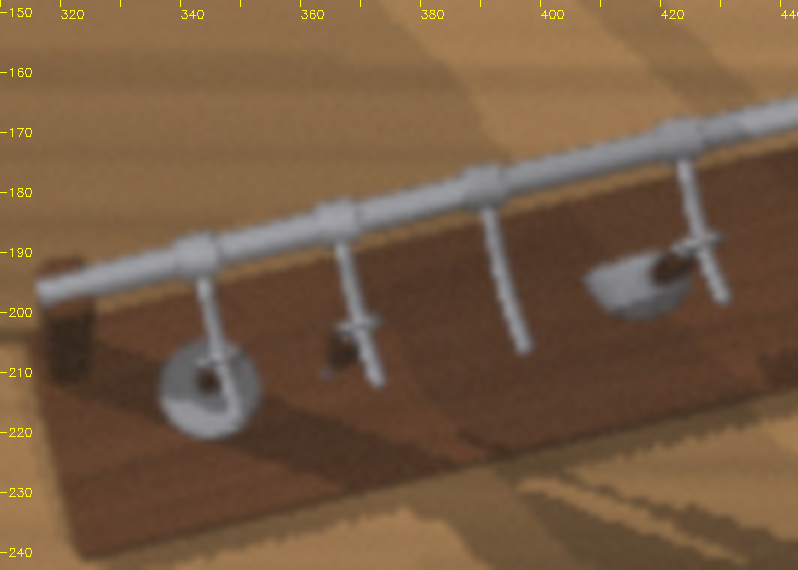

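View pics/cad.png

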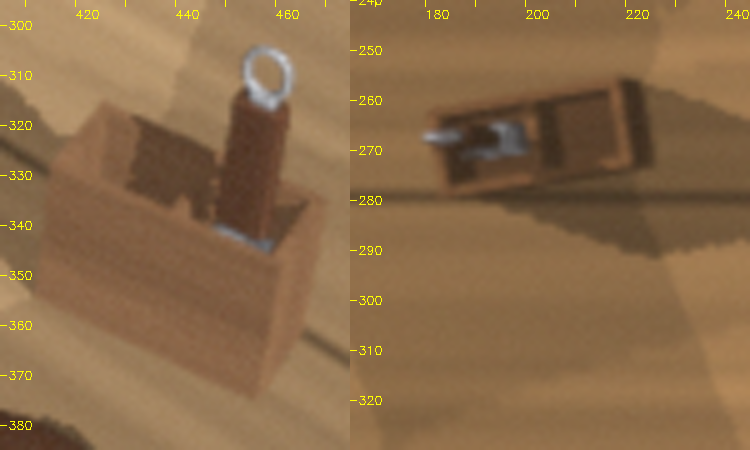

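Pictures show: hook tips in scene at (204.2,187.5), empty (231.3,197.3), (252.7,203.7) and (273.5,210.7). In the top view the tips are at (430.7,197.8), empty (397.5,206.2), (372.8,212) and (349.2,218). The scoop eye is at (458.6,310) in scene and about (183,267) in top.

```bash
python3 - <<'E'
from h import *
from scipy.optimize import least_squares
C={n:capture(n) for n in("scene","top")}
R=lambda t:np.array([[np.cos(t),-np.sin(t),0],[np.sin(t),np.cos(t),0],[0,0,1]])
ys=[-64,64,116]
S=[(204.2,187.5),(252.7,203.7),(273.5,210.7)];T=[(430.7,197.8),(372.8,212),(349.2,218)];K=[(423.7,171),(366.2,184.7),(342.5,190.5)]
def W(p,q): return R(p[2])@(np.array(q)/1000)+[p[0],p[1],0]
def f(p):
    e=[]
    for i,y in enumerate(ys):
        e+=[proj(C["scene"],W(p,(-27,y,233.5)))-S[i]-p[3:5],proj(C["top"],W(p,(-27,y,233.5)))-T[i]-p[5:7],proj(C["top"],W(p,(34,y,226)))-K[i]-p[5:7]]
    return np.r_[np.hstack(e),np.array(p[3:])*.4]
r=least_squares(f,[.55,-.15,.23,0,0,0,0]);p=r.x
print("rack",p[:2],np.degrees(p[2]),"offs",p[3:],"res",np.round(r.fun,1))
# empty hook
def g(q):
    dy,dz,b=q[0],q[1],0
    P=(-27,dy,233.5+dz)
    return np.hstack([proj(C["scene"],W(p,P))-(231.3,197.3)-p[3:5],proj(C["top"],W(p,P))-(397.5,206.2)-p[5:7]])
h=least_squares(g,[9,0]);print("empty tip dy,dz",h.x,np.round(h.fun,1))
print("collar dy",least_squares(lambda q:proj(C["top"],W(p,(34,q[0],226)))-(390.8,179)-p[5:7],[9.]).x)
print("gap world",W(p,(-3,0,222)))
# scoop
e,res=tri(C["scene"],np.array((458.6,310))+p[3:5],C["top"],np.array((183,267))+p[5:7]);print("eye",e,res)
e,res=tri(C["scene"],np.array((458.6,310)),C["top"],np.array((183,267)));print("eye raw",e,res)
for nm,px in (("top eye",(183,267)),("top eye L",(180,267.2)),("R",(186,266.8))): print(nm,atz(C["top"],px,.142))
for px in((180.5,264.5),(219,256),(224.5,272.5),(184.5,279)): print("caddy corner",atz(C["top"],px,.072))
print("scene eye@.142",atz(C["scene"],(458.6,310),.142))
np.save("rack.npy",p)
E
```

```text
rack [ 0.65031062 -0.19510763] 13.850360442665894 offs [-0.56416216 -1.10784049 -0.86467048  0.18453598] res [ 0.  -0.1 -0.2  0.1 -0.8  0.4 -0.2 -0.1  0.3 -0.3 -0.2  0.3  0.  -0.
  0.5 -0.6  0.3  0.1 -0.2 -0.4 -0.3  0.1]
empty tip dy,dz [ 9.24195247 -2.00690446] [ 0.1  0.   0.  -0.3]
collar dy [8.24101061]
gap world [ 0.64739785 -0.19582579  0.222     ]
eye [0.49043105 0.2882395  0.1434247 ] [array([ 0.5, -0. ]), array([ 0.3, -0.2])]
eye raw [0.4901397  0.28807227 0.14038835] [array([-0.2,  0. ]), array([-0.1,  0.1])]
top eye [0.49032759 0.28738526 0.142     ]
top eye L [0.48984227 0.29425781 0.142     ]
R [0.49081295 0.280512   0.142     ]
caddy corner [0.49777621 0.30998008 0.072     ]
caddy corner [0.51870122 0.21731022 0.072     ]
caddy corner [0.47886646 0.20339215 0.072     ]
caddy corner [0.46283695 0.29961702 0.072     ]
scene eye@.142 [0.49146321 0.28919667 0.142     ]
```

jog_arm --moves '[[[0, 0, 0], 8.1, 8.76], [[0, 0, 0], 8.1, 8.76], [[-2.56, 5.39, 0], 0, 8.76], [[-2.56, 5.39, 0], 0, 8.76], [[-2.56, 5.39, 0], 0, 8.76], [[-2.56, 5.39, 0], 0, 8.76], [[-2.56, 5.39, 0], 0, 8.76], [[-2.56, 5.39, 0], 0, 8.76], [[-2.56, 5.39, 0], 0, 8.76], [[-2.56, 5.39, 0], 0, 8.76]]'

```text
time_s: 2.95
tcp_pos: [0.4199, -0.1582, 0.2271]
eef_rot: [-180.0, 0.1, -172.0]
contact_force: [0.7, -0.1, 0.1]
gripper_width: 0.0875
gripper_force: 0.0
```

jog_arm --moves '[[[-1.65, 5.42, 0], 0, 8.76], [[-1.65, 5.42, 0], 0, 8.76], [[-1.65, 5.42, 0], 0, 8.76], [[-1.65, 5.42, 0], 0, 8.76], [[-1.65, 5.42, 0], 0, 8.76], [[-1.65, 5.42, 0], 0, 8.76], [[-1.65, 5.42, 0], 0, 6], [[-1.65, 5.42, 0], 0, 5], [[0, 0, 0], 0, 5], [[0, 0, 0], 0, 5]]'

```text
time_s: 4.2
tcp_pos: [0.4894, 0.2877, 0.2262]
eef_rot: [-180.0, -0.0, -171.9]
contact_force: [0.2, -0.2, -0.1]
gripper_width: 0.0538
gripper_force: 0.0
```

jog_arm --moves '[[[0, 0, 2.5], 0, 5], [[0, 0, 2.5], 0, 5], [[0, 0, 2.5], 0, 5], [[0, 0, 2], 0, 5], [[0, 0, 1.5], 0, 5], [[0, 0, 1.4], 0, 5], [[0, 0, 0], 0, 5], [[0, 0, 0], 0, 5]]'

```text
time_s: 5.2
tcp_pos: [0.4901, 0.288, 0.1031]
eef_rot: [180.0, 0.0, -172.0]
contact_force: [-0.3, -0.1, 0.6]
gripper_width: 0.0503
gripper_force: 0.0
```

jog_arm --moves '[[[0, 0, 0], 0, 3.2], [[0, 0, 0], 0, 2.6], [[0, 0, 0], 0, 2.2], [[0, 0, 0], 0, 1.6], [[0, 0, 0], 0, 1.6], [[0, 0, 0], 0, 1.6]]' --newtons 15

```text
time_s: 5.95
tcp_pos: [0.4898, 0.2878, 0.1026]
eef_rot: [-180.0, 0.0, -172.0]
contact_force: [0.3, -0.1, 0.9]
gripper_width: 0.0203
gripper_force: 15.0
```

```bash
python3 - <<'E'
from h import *
a=capture("scene");b=capture("top");s=get_state();print(s["gripper_width"],s["gripper_force"],s["contact_force"],s["moment"],s["tcp_pos"])
k=lambda im,u,v,w,h,f:cv2.resize(im[v:v+h,u:u+w],None,fx=f,fy=f,interpolation=2)
cv2.imwrite("pics/g1.png",np.hstack([k(a["pixels"],390,240,100,140,4),k(b["pixels"],140,210,100,140,4)]))
E
```

```text
0.019829205494199958 14.982975572347641 [-0.39357102  0.03605866  1.15894217] [-0.09844715  0.06217394 -0.06118185] [0.48974946 0.28782166 0.10262644]
```

View pics/g1.png

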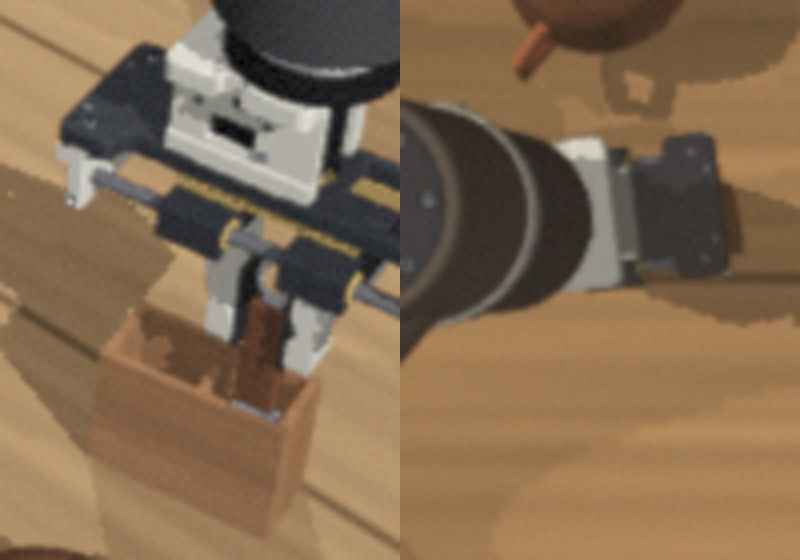

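The pads hold the handle at 20 mm width in the caddy, with the eye visible between the fingers at scene (457,308). Lifting.

jog_arm --moves '[[[0, 0, 0], 0, 1.4], [[0, 0, -0.5], 0, 1.4], [[0, 0, -1], 0, 1.4], [[0, 0, -1.5], 0, 1.4], [[0, 0, -2], 0, 1.4], [[0, 0, -2], 0, 1.4], [[0, 0, -2], 0, 1.4], [[0, 0, -2], 0, 1.4], [[0, 0, -2], 0, 1.4], [[0, 0, -2], 0, 1.4], [[0, 0, -1], 0, 1.4], [[0, 0, 0], 0, 1.4]]' --newtons 30

```text
time_s: 7.55
tcp_pos: [0.4899, 0.288, 0.2635]
eef_rot: [179.9, 0.1, -172.0]
contact_force: [0.3, -0.8, -1.4]
gripper_width: 0.0198
gripper_force: 30.0
```

```bash
python3 - <<'E'
from h import *
a=capture("scene");s=get_state();print(s["gripper_width"],s["gripper_force"],s["contact_force"],s["moment"],s["tcp_pos"],s["eef_rot"])
t=s["tcp_pos"]
print("pred eye px",proj(a,t+[0,0,.0395]),"foot",proj(a,t+[0,0,.0395-.137]))
k=lambda im,u,v,w,h,f:cv2.resize(im[v:v+h,u:u+w],None,fx=f,fy=f,interpolation=2)
cv2.imwrite("pics/g2.png",k(a["pixels"],390,180,130,150,4))
E
```

```text
0.01983665333799116 29.97341215610504 [-0.14592424 -1.01056159 -0.99772928] [ 0.01785206 -0.01329493  0.00446424] [0.48953235 0.28776674 0.2625867 ] [ 1.79975135e+02  3.20366461e-03 -1.71980450e+02]
pred eye px [470.70669223 236.05468861] foot [460.16747951 299.37161063]
```

View pics/g2.png

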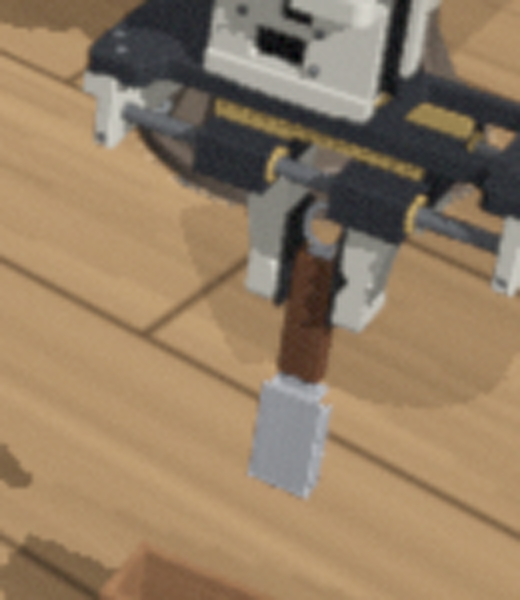

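The scoop is clear of the caddy and held straight: eye at (470.5,237.5) and foot at (461.7,299.5), both matching the prediction. Carrying it to in front of the empty hook.

jog_arm --moves '[[[0, 0, 0], -5.85, 1.4], [[0.3, -2, 0], 0, 1.4], [[0.5, -4, 0], 0, 1.4], [[0.5, -5, 0], 0, 1.4], [[0.5, -5, 0], 0, 1.4], [[0.47, -5, 0], 0, 1.4], [[0, -5, 0], 0, 1.4], [[0, -5, 0], 0, 1.4], [[0, -5, 0], 0, 1.4], [[0, -5, 0], 0, 1.4], [[0, -4, 0], 0, 1.4], [[0, -3, 0], 0, 1.4]]'

```text
time_s: 9.1
tcp_pos: [0.5819, -0.1861, 0.2616]
eef_rot: [180.0, -0.1, -166.3]
contact_force: [-0.2, 0.9, -1.0]
gripper_width: 0.0201
gripper_force: 30.0
```

jog_arm --moves '[[[0, -1.85, 0], 0, 1.4], [[0, 0, 0], 0, 1.4], [[0, 0, 0], 0, 1.4], [[0, 0, 0], 0, 1.4]]'

```text
time_s: 9.6
tcp_pos: [0.5871, -0.2007, 0.2627]
eef_rot: [180.0, 0.0, -166.1]
contact_force: [0.2, -0.2, -1.1]
gripper_width: 0.0195
gripper_force: 30.0
```

```bash
cat >> h.py <<'E'
p=np.load("rack.npy")
def rel(s):
    "eye in rack frame relative to nominal bend, mm"
    c,n=np.cos(p[2]),np.sin(p[2]);d=s["tcp_pos"]+[0,0,.0395]-[p[0],p[1],.222]
    return np.round(1000*np.array([c*d[0]+n*d[1]+.003,-n*d[0]+c*d[1],d[2]]),1)
E
python3 - <<'E'
from h import *
a=capture("scene");s=get_state();print(rel(s),s["contact_force"],s["moment"],s["eef_rot"],s["gripper_width"])
t=s["tcp_pos"]
print("pred eye px",proj(a,t+[0,0,.0395])-p[3:5],"foot",proj(a,t+[0,0,.0395-.137])-p[3:5])
cv2.imwrite("pics/g3.png",cv2.resize(a["pixels"][150:300,150:350],None,fx=4,fy=4,interpolation=2))
E
```

```text
[-59.6   9.6  80.3] [ 0.69619095 -0.3251652  -1.08100471] [0.00506321 0.03973843 0.04795547] [ 1.79999944e+02  1.94362420e-02 -1.66065015e+02] 0.019584451986614154
pred eye px [239.11333686 159.72630322] foot [245.10680349 216.12031497]
```

View pics/g3.png

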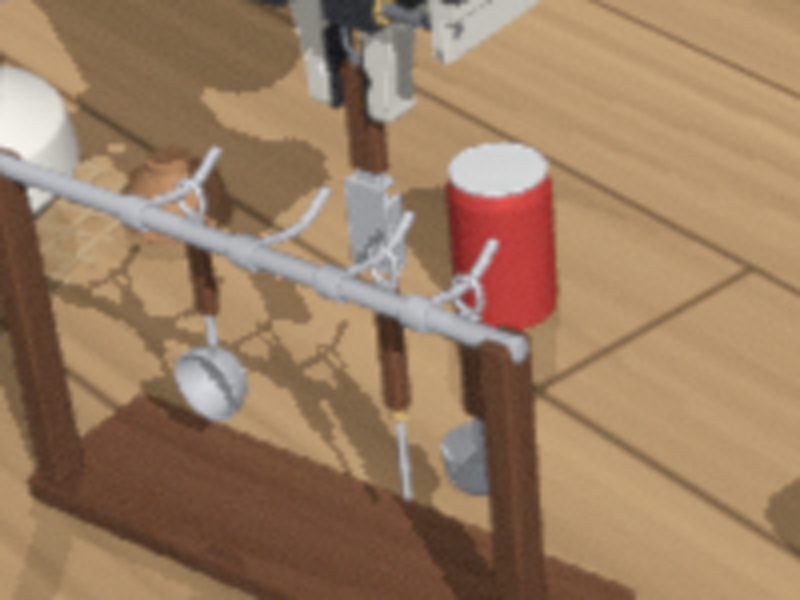

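Eye at (238.5,160.5), 0.5 px from prediction; the hook's tip stands at (231,198), with nothing in between. Descending to tip height, then threading.

jog_arm --moves '[[[0, -0.07, 1], 0, 1.4], [[0, 0, 2], 0, 1.4], [[0, 0, 2], 0, 1.4], [[0, 0, 1.4], 0, 1.4], [[0, 0, 0.7], 0, 1.4], [[-0.5, 0, 0], 0, 1.4], [[-0.7, 0, 0], 0, 1.4], [[-0.6, 0, 0], 0, 1.4], [[-0.4, 0, 0], 0, 1.4], [[0, 0, 0], 0, 1.4], [[0, 0, 0], 0, 1.4]]'

```text
time_s: 11.02
tcp_pos: [0.6086, -0.197, 0.1916]
eef_rot: [180.0, -0.0, -166.1]
contact_force: [-0.9, 0.4, -1.1]
gripper_width: 0.0194
gripper_force: 30.0
```

```bash
python3 - <<'E'
from h import *
for i in range(3):
    a=capture("scene");s=get_state();print(rel(s),s["contact_force"],s["moment"])
E
```

```text
[-38.    8.1   9.1] [-0.34764871  0.57814476 -1.66467795] [-0.01031791  0.02591476 -0.02971242]
[-38.    8.1   9.1] [-0.54670449  0.18289028 -1.0020703 ] [-0.07173031  0.02937243  0.0035654 ]
[-38.    8.1   9.1] [-0.01224333  0.04239039 -2.19036828] [ 0.01791027  0.03537216 -0.04320524]
```

jog_arm --moves '[[[-0.3, 0.08, 0], 0, 1.4], [[-0.3, 0, 0], 0, 1.4], [[-0.3, 0, 0], 0, 1.4], [[-0.3, 0, 0], 0, 1.4], [[-0.3, 0, 0], 0, 1.4], [[-0.2, 0, 0.1], 0, 1.4], [[0, 0, 0], 0, 1.4], [[0, 0, 0], 0, 1.4]]'

```text
time_s: 12.18
tcp_pos: [0.625, -0.1922, 0.1905]
eef_rot: [180.0, -0.0, -166.1]
contact_force: [-0.1, -0.1, -2.3]
gripper_width: 0.0199
gripper_force: 30.0
```

```bash
python3 - <<'E'
from h import *
for i in range(2):
    a=capture("scene");s=get_state();print(rel(s),s["contact_force"],s["moment"])
cv2.imwrite("pics/g4.png",cv2.resize(a["pixels"][160:250,170:290],None,fx=6,fy=6,interpolation=2))
E
```

```text
[-20.9   8.9   8.1] [-0.06151094 -0.12057375 -1.18417828] [ 0.01609233 -0.0042537   0.05160551]
[-20.9   8.9   8.1] [-0.21408944  0.33284355 -0.51796406] [ 0.00535428  0.01873878 -0.04050444]
```

View pics/g4.png

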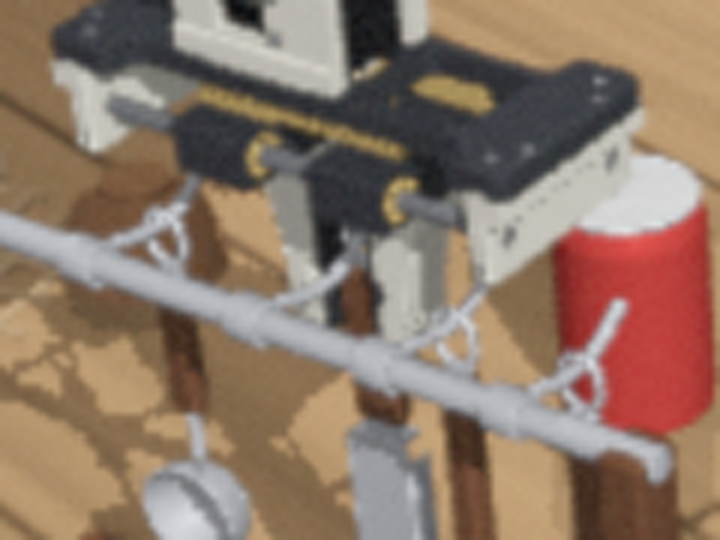

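```bash
python3 - <<'E'
from h import *
a=capture("scene");s=get_state()
c,n=np.cos(p[2]),np.sin(p[2]);o=lambda q:np.r_[p[0]+c*q[0]-n*q[1],p[1]+n*q[0]+c*q[1],q[2]]
for x in(-24-39,-24+39,-24-20,-24+20):
  for y in (9-96.5,9+96.5): print(x,y,np.round((proj(a,o(np.array([x,y,256])/1000))-p[3:5]-[170,160])*6))
E
```

```text
-63 -87.5 [214.  50.]
-63 105.5 [654. 189.]
15 -87.5 [ 63. 143.]
15 105.5 [513. 297.]
-44 -87.5 [179.  72.]
-44 105.5 [621. 214.]
-4 -87.5 [101. 120.]
-4 105.5 [549. 270.]
```

The tip (crop 352,240) meets the eye (355,245) without force, clear of neighbours. Following the slope down.

jog_arm --moves '[[[-0.2, 0, 0.14], 0, 1.4], [[-0.2, 0, 0.14], 0, 1.4], [[-0.2, 0, 0.14], 0, 1.4], [[-0.2, 0, 0.14], 0, 1.4], [[0, 0, 0], 0, 1.4]]'

```text
time_s: 12.95
tcp_pos: [0.6329, -0.1902, 0.1847]
eef_rot: [180.0, -0.0, -166.1]
contact_force: [0.2, 0.4, -1.4]
gripper_width: 0.02
gripper_force: 30.0
```

jog_arm --moves '[[[-0.2, 0, 0.1], 0, 1.4], [[-0.2, 0, 0.1], 0, 1.4], [[-0.2, 0, 0.1], 0, 1.4], [[-0.2, 0, 0.1], 0, 1.4], [[0, 0, 0], 0, 1.4]]'

```text
time_s: 13.58
tcp_pos: [0.6406, -0.1882, 0.1808]
eef_rot: [180.0, -0.0, -166.1]
contact_force: [-0.2, 0.7, -1.9]
gripper_width: 0.0197
gripper_force: 30.0
```

jog_arm --moves '[[[-0.2, 0, 0.04], 0, 1.4], [[-0.2, 0, 0.04], 0, 1.4], [[-0.1, 0, 0.02], 0, 1.4], [[0, 0, 0], 0, 1.4], [[0, 0, 0], 0, 1.4]]'

```text
time_s: 14.2
tcp_pos: [0.6454, -0.1871, 0.18]
eef_rot: [180.0, -0.0, -166.1]
contact_force: [0.4, 1.0, -1.2]
gripper_width: 0.0199
gripper_force: 30.0
```

```bash
python3 - <<'E'
from h import *
for i in range(3):
    a=capture("scene");s=get_state();print(rel(s),s["contact_force"],s["moment"])
E
```

```text
[ 0.2  8.9 -2.5] [-0.79150489  0.85847943 -0.89057156] [-0.00139145 -0.06681491  0.01943927]
[ 0.1  8.9 -2.5] [ 0.93423405 -0.26517241 -1.82663299] [-0.05351443 -0.02383541  0.04966056]
[ 0.2  8.9 -2.5] [-0.34603519  0.80754936 -0.45657524] [ 0.04630406 -0.01936963  0.0143601 ]
```

jog_arm --moves '[[[0, 0, 0.06], 0, 1.4], [[0, 0, 0.06], 0, 1.4], [[0, 0, 0.06], 0, 1.4], [[0, 0, 0.06], 0, 1.4], [[0, 0, 0.06], 0, 1.4], [[0, 0, 0], 0, 1.4]]'

```text
time_s: 15.1
tcp_pos: [0.6454, -0.1871, 0.1769]
eef_rot: [180.0, -0.0, -166.1]
contact_force: [-0.2, -0.1, -1.6]
gripper_width: 0.0198
gripper_force: 30.0
```

```bash
python3 - <<'E'
from h import *
F=[]
for i in range(4):
    a=capture("scene");s=get_state();F.append(s["contact_force"])
print(rel(s),np.mean(F,0),s["moment"])
E
```

```text
[ 0.2  8.9 -5.5] [-0.18127626 -0.13219797 -1.42743567] [-0.0085365  -0.01150133 -0.02668671]
```

jog_arm --moves '[[[0, 0, 0.05], 0, 1.4], [[0, 0, 0], 0, 1.4]]'

```text
time_s: 15.55
tcp_pos: [0.6454, -0.1871, 0.1764]
eef_rot: [180.0, -0.0, -166.1]
contact_force: [0.9, -0.3, -1.2]
gripper_width: 0.02
gripper_force: 30.0
```

jog_arm --moves '[[[0, 0, 0.05], 0, 1.4], [[0, 0, 0], 0, 1.4]]'

```text
time_s: 15.8
tcp_pos: [0.6454, -0.1871, 0.1759]
eef_rot: [180.0, -0.0, -166.1]
contact_force: [0.2, 0.2, -0.8]
gripper_width: 0.0197
gripper_force: 30.0
```

jog_arm --moves '[[[0, 0, 0.04], 0, 1.4], [[0, 0, 0], 0, 1.4]]'

```text
time_s: 16.05
tcp_pos: [0.6454, -0.1871, 0.1755]
eef_rot: [180.0, -0.0, -166.1]
contact_force: [0.6, -0.1, -1.9]
gripper_width: 0.0197
gripper_force: 30.0
```

jog_arm --moves '[[[0, 0, 0.04], 0, 1.4], [[0, 0, 0], 0, 1.4]]'

```text
time_s: 16.3
tcp_pos: [0.6454, -0.1871, 0.1751]
eef_rot: [-180.0, -0.0, -166.1]
contact_force: [-0.1, 0.2, -2.1]
gripper_width: 0.0195
gripper_force: 30.0
```

jog_arm --moves '[[[0, 0, 0.04], 0, 1.4], [[0, 0, 0], 0, 1.4]]'

```text
time_s: 16.55
tcp_pos: [0.6455, -0.1871, 0.1748]
eef_rot: [-180.0, 0.0, -166.1]
contact_force: [0.5, 0.3, -0.6]
gripper_width: 0.0198
gripper_force: 30.0
```

jog_arm --moves '[[[0, 0, 0.04], 0, 1.4], [[0, 0, 0], 0, 1.4]]'

```text
time_s: 16.8
tcp_pos: [0.6455, -0.1871, 0.1746]
eef_rot: [-180.0, 0.0, -166.1]
contact_force: [-0.3, 1.0, -0.4]
gripper_width: 0.0198
gripper_force: 30.0
```

jog_arm --moves '[[[0, 0, 0.04], 0, 1.4], [[0, 0, 0], 0, 1.4]]'

```text
time_s: 17.05
tcp_pos: [0.6456, -0.1872, 0.1744]
eef_rot: [-180.0, 0.0, -166.1]
contact_force: [-1.2, -0.4, 2.7]
gripper_width: 0.0195
gripper_force: 30.0
```

```bash
python3 - <<'E'
from h import *
F=[]
for i in range(6):
    a=capture("scene");s=get_state();F.append(np.r_[s["contact_force"],s["moment"]])
print(rel(s),np.mean(F,0).round(3))
cv2.imwrite("pics/g5.png",cv2.resize(a["pixels"][160:250,170:290],None,fx=6,fy=6,interpolation=2))
E
```

```text
[ 0.3  8.9 -8.3] [-0.542  0.642  2.633  0.123  0.203  0.01 ]
```

View pics/g5.png

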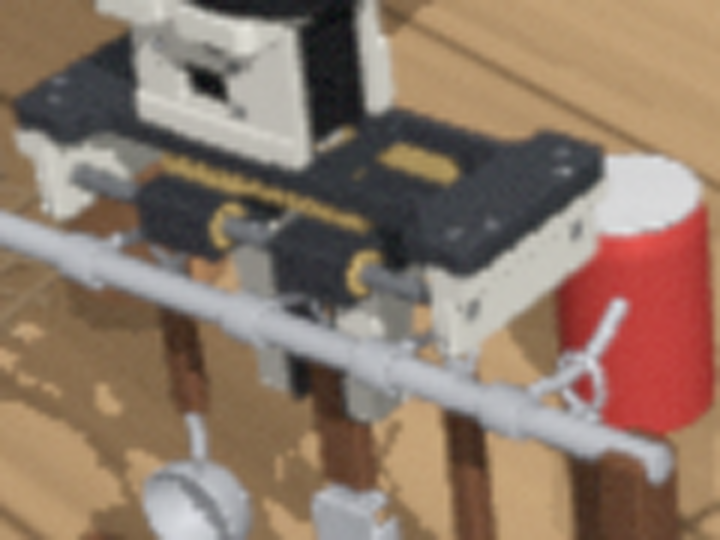

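The eye sits around the wire just behind the rail at crop (295,300). The body's brackets stay above the rail and the neighbours hang undisturbed. Light pull next.

jog_arm --moves '[[[0, 0, 0.04], 0, 1.4], [[0, 0, 0], 0, 1.4], [[0, 0, 0], 0, 1.4]]'

```text
time_s: 17.73
tcp_pos: [0.6457, -0.1872, 0.1741]
eef_rot: [-180.0, 0.0, -166.1]
contact_force: [-0.5, 0.6, 5.2]
gripper_width: 0.0198
gripper_force: 30.0
```

```bash
python3 - <<'E'
from h import *
F=[]
for i in range(10):
    a=capture("scene");s=get_state();F.append(np.r_[s["contact_force"],s["moment"]])
print(rel(s),np.mean(F,0).round(3),s["gripper_width"],s["eef_rot"])
E
```

```text
[ 0.4  8.8 -8.4] [-1.071  0.406  5.139  0.203  0.376  0.014] 0.01946233070705836 [-1.79976131e+02  3.46306753e-02 -1.66117272e+02]
```

The pull registers 6 N, but the moment looks off-centre. I'll check that it comes from the eye by feeling the wire from the side.

jog_arm --moves '[[[0, 0, -0.2], 0, 1.4], [[0, 0, -0.25], 0, 1.4], [[0, 0.1, 0], 0, 1.4], [[0, 0.1, 0], 0, 1.4], [[0, 0.05, 0], 0, 1.4], [[0, 0, 0], 0, 1.4]]'

```text
time_s: 18.98
tcp_pos: [0.6448, -0.1846, 0.178]
eef_rot: [180.0, -0.0, -166.1]
contact_force: [-0.5, -0.4, -1.6]
gripper_width: 0.0198
gripper_force: 30.0
```

jog_arm --moves '[[[0, 0.06, 0], 0, 1.4], [[0, 0, 0], 0, 1.4]]'

```text
time_s: 19.23
tcp_pos: [0.6447, -0.1841, 0.1781]
eef_rot: [-180.0, 0.0, -166.1]
contact_force: [-0.5, -0.3, -1.6]
gripper_width: 0.0195
gripper_force: 30.0
```

jog_arm --moves '[[[0, 0.06, 0], 0, 1.4], [[0, 0, 0], 0, 1.4]]'

```text
time_s: 19.48
tcp_pos: [0.6446, -0.1837, 0.1781]
eef_rot: [-180.0, 0.0, -166.1]
contact_force: [-0.0, -1.6, -1.4]
gripper_width: 0.0195
gripper_force: 30.0
```

jog_arm --moves '[[[0, 0.05, 0], 0, 1.4], [[0, 0, 0], 0, 1.4]]'

```text
time_s: 19.73
tcp_pos: [0.6445, -0.1834, 0.1781]
eef_rot: [-180.0, 0.0, -166.1]
contact_force: [1.1, -3.0, -2.0]
gripper_width: 0.0199
gripper_force: 30.0
```

```bash
python3 - <<'E'
from h import *
F=[]
for i in range(10):
    a=capture("scene");s=get_state();F.append(np.r_[s["contact_force"],s["moment"]])
print(rel(s),np.mean(F,0).round(3),s["gripper_width"],s["eef_rot"])
E
```

```text
[ 0.2 13.  -4.4] [ 1.089 -4.005 -2.027 -1.323 -0.317 -0.012] 0.019532679326600168 [-1.79990126e+02 -9.26600572e-04 -1.66126360e+02]
```

jog_arm --moves '[[[0, -0.2, 0], 0, 1.4], [[0, -0.2, 0], 0, 1.4], [[0, -0.2, 0], 0, 1.4], [[0, -0.08, 0], 0, 1.4], [[0, 0, 0], 0, 1.4]]'

```text
time_s: 20.85
tcp_pos: [0.646, -0.1897, 0.178]
eef_rot: [180.0, -0.0, -166.1]
contact_force: [0.8, 0.1, -1.5]
gripper_width: 0.0196
gripper_force: 30.0
```

jog_arm --moves '[[[0, -0.06, 0], 0, 1.4], [[0, 0, 0], 0, 1.4]]'

```text
time_s: 21.1
tcp_pos: [0.6462, -0.1902, 0.1781]
eef_rot: [-180.0, -0.0, -166.1]
contact_force: [-0.4, -0.6, -2.0]
gripper_width: 0.02
gripper_force: 30.0
```

jog_arm --moves '[[[0, -0.06, 0], 0, 1.4], [[0, 0, 0], 0, 1.4]]'

```text
time_s: 21.35
tcp_pos: [0.6463, -0.1908, 0.1781]
eef_rot: [-180.0, -0.0, -166.1]
contact_force: [-0.4, 0.4, -1.8]
gripper_width: 0.0196
gripper_force: 30.0
```

Side contact puts the moment reference about 0.31 m above, so the pull did act at the eye. Now the other side, to centre.

jog_arm --moves '[[[0, -0.05, 0], 0, 1.4], [[0, 0, 0], 0, 1.4]]'

```text
time_s: 21.6
tcp_pos: [0.6465, -0.1912, 0.1781]
eef_rot: [180.0, 0.0, -166.1]
contact_force: [-0.1, 1.5, -0.9]
gripper_width: 0.0197
gripper_force: 30.0
```

jog_arm --moves '[[[0, -0.05, 0], 0, 1.4], [[0, 0, 0], 0, 1.4]]'

```text
time_s: 21.85
tcp_pos: [0.6465, -0.1915, 0.178]
eef_rot: [180.0, -0.0, -166.1]
contact_force: [-2.0, 0.7, -1.4]
gripper_width: 0.0196
gripper_force: 30.0
```

```bash
python3 - <<'E'
from h import *
F=[]
for i in range(5):
    a=capture("scene");s=get_state();F.append(np.r_[s["contact_force"],s["moment"]])
print(rel(s),np.mean(F,0).round(3))
E
```

```text
[ 0.2  4.3 -4.5] [-0.93   2.385 -1.031  0.787  0.193 -0.004]
```

jog_arm --moves '[[[0, 0.2, 0], 0, 1.4], [[0, 0.2, 0], 0, 1.4], [[0, 0.06, 0], 0, 1.4], [[0, 0, 0.08], 0, 1.4], [[0, 0, 0.08], 0, 1.4], [[0, 0, 0.08], 0, 1.4], [[0, 0, 0.08], 0, 1.4], [[0, 0, 0.05], 0, 1.4], [[0, 0, 0], 0, 1.4]]'

```text
time_s: 23.22
tcp_pos: [0.6456, -0.1874, 0.1746]
eef_rot: [-180.0, 0.0, -166.1]
contact_force: [0.4, 0.5, -0.3]
gripper_width: 0.0195
gripper_force: 30.0
```

jog_arm --moves '[[[0, 0, 0.05], 0, 1.4], [[0, 0, 0.04], 0, 1.4], [[0, 0, 0], 0, 1.4], [[0, 0, 0], 0, 1.4]]'

```text
time_s: 23.72
tcp_pos: [0.6457, -0.1874, 0.174]
eef_rot: [-180.0, 0.0, -166.1]
contact_force: [-0.9, 1.0, 5.8]
gripper_width: 0.02
gripper_force: 30.0
```

```bash
python3 - <<'E'
from h import *
F=[]
for i in range(8):
    a=capture("scene");s=get_state();F.append(np.r_[s["contact_force"],s["moment"]])
print(rel(s),np.mean(F,0).round(3))
E
```

```text
[ 0.4  8.5 -8.5] [-1.369e+00  4.540e-01  5.501e+00  1.390e-01  4.760e-01 -1.000e-03]
```

jog_arm --moves '[[[0, 0, -0.15], 0, 1.4], [[0.2, 0, 0], 0, 1.4], [[0, 0, 0.05], 0, 1.4], [[0, 0, 0.05], 0, 1.4], [[0, 0, 0.05], 0, 1.4], [[0, 0, 0], 0, 1.4], [[0, 0, 0], 0, 1.4]]'

```text
time_s: 25.0
tcp_pos: [0.6435, -0.1879, 0.1739]
eef_rot: [-180.0, 0.0, -166.1]
contact_force: [-2.0, 0.3, 4.9]
gripper_width: 0.0193
gripper_force: 30.0
```

```bash
python3 - <<'E'
from h import *
F=[]
for i in range(8):
    a=capture("scene");s=get_state();F.append(np.r_[s["contact_force"],s["moment"]])
print(rel(s),np.mean(F,0).round(3))
E
```

```text
[-1.8  8.6 -8.6] [-2.355e+00  3.750e-01  5.239e+00  1.190e-01  7.370e-01  3.000e-03]
```

Level contact along x and a firm catch at 6 N: the eye is home. Easing the load, then releasing.

jog_arm --moves '[[[0, 0, -0.04], 0, 1.4], [[0, 0, -0.03], 0, 1.4], [[0, 0, 0], 0, 1.4], [[0, 0, 0], 0, 2.1], [[0, 0, 0], 0, 2.3], [[0, 0, 0], 0, 2.6], [[0, 0, 0], 0, 3.0], [[0, 0, 0], 0, 3.0], [[0, 0, 0], 0, 3.0], [[0, 0, 0], 0, 3.0]]'

```text
time_s: 26.65
tcp_pos: [0.6436, -0.1878, 0.1742]
eef_rot: [-180.0, 0.0, -166.1]
contact_force: [0.5, 0.2, 0.3]
gripper_width: 0.0302
gripper_force: 0.0
```

```bash
python3 - <<'E'
from h import *
F=[]
for i in range(8):
    a=capture("scene");s=get_state();F.append(np.r_[s["contact_force"],s["moment"]])
print(rel(s),np.mean(F,0).round(3),s["gripper_width"])
E
```

```text
[-1.8  8.7 -8.3] [ 0.026 -0.178 -0.021  0.005 -0.008  0.003] 0.03017693675601104
```

jog_arm --moves '[[[0, 0, -0.3], 0, 3.0], [[0, 0, -0.5], 0, 3.0], [[0, 0, -0.4], 0, 3.0], [[0.5, 0, 0], 0, 3.0], [[1, 0, 0], 0, 3.0], [[1.5, 0, 0], 0, 3.0], [[2, 0, 0], 0, 3.0], [[2, 0, 0], 0, 3.0], [[2, 0, -1], 0, 3.0], [[2, 0, -3], 0, 3.0], [[2, 0, -4], 0, 3.0], [[0, 0, -4], 0, 3.0]]'

```text
time_s: 28.55
tcp_pos: [0.5152, -0.2195, 0.3087]
eef_rot: [-180.0, 0.1, -166.2]
contact_force: [1.8, 0.0, 0.8]
gripper_width: 0.0298
gripper_force: 0.0
```

jog_arm --moves '[[[1, 0, -4], 0, 3.0], [[1, 0, -4], 0, 3.0], [[0, 0, 0], 0, 3.0], [[0, 0, 0], 0, 3.0], [[0, 0, 0], 0, 3.0], [[0, 0, 0], 0, 3.0], [[0, 0, 0], 0, 3.0], [[0, 0, 0], 0, 3.0]]'

```text
time_s: 29.55
tcp_pos: [0.498, -0.2237, 0.3859]
eef_rot: [180.0, -0.0, -166.1]
contact_force: [-0.1, -0.1, -0.6]
gripper_width: 0.0301
gripper_force: 0.0
```

```bash
python3 - <<'E'
from h import *
a=capture("scene");s=get_state();print(rel(s),s["contact_force"])
c,n=np.cos(p[2]),np.sin(p[2]);o=lambda q:np.r_[p[0]+c*q[0]-n*q[1],p[1]+n*q[0]+c*q[1],q[2]]
for nm,z in(("eye",216-2),("grip",187-2)): print("expected",nm,proj(a,o(np.array([-3,8.8,z])/1000))-p[3:5])
for t in("scoop_eye","scoop_grip"): print(t,[(np.round(r["pixel"],1).tolist(),round(r["confidence"],2)) for r in regions_of(a,t)[:3]])
im=a["pixels"];cv2.imwrite("pics/fin.png",cv2.resize(im[180:290,160:300],None,fx=5,fy=5,interpolation=2))
# neighbours' tools, change since start
b=cv2.imread("pics/scene0.png");d=cv2.absdiff(im,b).max(2)>40
for nm,(u,v,w,h) in dict(strainer=(190,205,24,52),pick=(240,225,16,50),measure=(262,220,14,55)).items(): print(nm,d[v:v+h,u:u+w].mean().round(3))
E
```

```text
[-151.8    8.7  203.5] [ 0.48434591 -0.2531505  -0.03272789]
expected eye [224.7016698 209.826645 ]
expected grip [226.22597016 221.59353719]
scoop_eye [([228.8, 246.6], 0.65)]
scoop_grip [([228.9, 277.4], 0.67), ([229.5, 243.0], 0.58)]
strainer 0.01
pick 0.0
measure 0.0
```

The picture budget is spent, so I'll check numerically that it hangs at the right height and is still.

```bash
python3 - <<'E'
from h import *
c,n=np.cos(p[2]),np.sin(p[2]);o=lambda q:np.r_[p[0]+c*q[0]-n*q[1],p[1]+n*q[0]+c*q[1],q[2]]
prev=None
for i in range(6):
    a=capture("scene")
    g=a["pixels"][200:275,210:245].astype(int)
    if prev is not None: print("motion",(np.abs(g-prev).max(2)>25).sum())
    prev=g
m=regions_of(a,"scoop")[0];v,u=np.where(m["pixels"]);print(m["confidence"],"rows",v.min(),v.max(),"cols",u.min(),u.max())
print("expected top/foot",[proj(a,o(np.array([-3,8.8,z])/1000))-p[3:5] for z in(226,77)])
E
```

```text
motion 0
motion 0
motion 0
motion 0
motion 0
0.61 rows 205 263 cols 223 238
expected top/foot [array([224.05830935, 204.86020053]), array([231.54899523, 262.68482312])]
```

The scoop hangs at exactly the expected rows (205–263) and isn't moving; the neighbours are undisturbed.

```bash
python3 -c "
from plant import close_job
print(close_job())"
```

```text
the job is handed in; nothing more can be done
None
```

The tea scoop hangs by its eye on the empty hook: it held a light pull of about 6 N before I let go, it now hangs still, the neighbouring tools were not disturbed, and the job is handed in.

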